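# Open the cement bottle in the bench block

### The arm

A 7-joint arm with a two-finger parallel gripper is mounted at the origin on a cart in front of the work surface, level with it; the furniture and walls round the work are solid. World frame = base frame: x ahead of the robot, y to its left, z up, the work surface at z = 0. Lengths are in mm, angles in rad, forces in N, time in s.
With the tool pointing down it reaches from about 350 to 900 mm from the base axis. Payload 19.9 kg.
Tool frame: the origin (TCP) lies on the mounting face of the last link; the fingertips stand 199 mm ahead of it and the grasp point (between the pads) lies 180 mm ahead of it; z points along the fingers, y is the line along which they close (so a half turn about z gives the same grasp; the last joint's range is limited). The gripper opens to 94 mm and grips with 3 to 60 N. Pads are 16 mm wide; open, the fingers measure 119 mm over their backs; the gripper's body (75 mm by 177 mm) begins 78 mm behind the grasp point.
Start: joints at [-1.268, 0.417, -0.01, 1.614, 0.005, 1.111, -0.053], TCP at [211.242, 588.214, 404.625] pointing down, gripper open.
Joint ranges: [-2.81, 2.81], [-0.39, 2.02], [-1.27, 1.25], [0.06, 2.57], [-1.19, 4.33], [0.19, 2], [-2.82, 2.82]. Speed limits (rad/s): [1.89, 1.89, 2.39, 2.39, 3.01, 3.01, 3.01].

### API

Orientations are given as a unit quaternion [x, y, z, w].
In Python, from plant import ctrl gives the robot as it stands.
- The arm moves only by the tool drive_tool, never from a script. Its argument "commands" is a list that holds one entry, the list of rows, each a list of 6 numbers: the shift along the world's x, y, z in m, then the turn, a rotation vector about the world's x, y, z in degrees. A call has 1 to 5 rows; each row shifts and turns the commanded pose from where the row before left it; what a row does not reach is not made up. A row lasts 1/12 s, in which the tool goes at most 41.7 mm and 7.16 degrees, less where a joint would pass 70% of its speed; a pose out of reach is approached as far as the arm can. A call is refused whole if a number of a shift passes 0.0417 or a number of a turn 7.16, either way. A call with a gripper value outside its range is refused whole. "grip" is the finger opening in m, from 0 to 0.094, set as the call begins (left out, the last holds). The fingers move at their own pace and stop on an object; "squeeze" is the grip in N (left out, the last holds). Time passes only in rows, so rows that do not move let the fingers close. It gives the time, the measured TCP pose, the force, the opening and the grip force at its end, in the units of the state.
- ctrl.get_state(): the state, without advancing time (a new reading comes with each control period).
- ctrl.camera(name): name is "side" or "top"; returns (picture, depth): 384x512x3 uint8, red, green, blue; 384x512 float32, mm along the optical axis (not along the pixel's ray), 0 where there is no reading.
- ctrl.get_calibration(name): a dict with "K" (3x3 intrinsics, pixels), "R" (3x3) and "t" (3): a world point X has camera coordinates R X + t. Camera axes: x right, y down, z forward; pixel columns grow to the right and rows downward; lengths in mm; the calibration is good to about 2 mm. A picture is of the moment at which its call begins. get_calibration takes no time and is no camera call.
- ctrl.sign_off(): hands the job in; it is judged then, once.
The state is a dict: "time_s": time; "q": joint angles; "dq": joint speeds; "tau": joint torques, N m; "eef_pos": TCP position; "eef_rot": TCP orientation; "force": force on the tool from outside, world axes, zero at the start; "ft_torque": the same for the moment, N m; "grip_width": finger opening in mm; "finger_force": force on a finger pad.
Only numpy, scipy, OpenCV 4.12 (cv2) and the standard library are available. Lean on these libraries where they do the work, as an engineer would, in place of code of your own. Each camera call takes 0.05 s, during which the arm holds its last target. There are 200 camera calls.

### The job

Get the liquid cement ready for use: stand the square glass bottle right down and square in the square pocket of the wooden bench block, so that the block keeps it from turning, and only then unscrew its tight cap there, a good third of a turn anticlockwise, until the thread lets go. Raise the cap straight up with the bottle staying seated and finish while still holding it, upright and centred over the mouth, its lower edge about a finger's breadth above the rim and its brush hanging free inside the neck. Leave the oil bottle, the paint tinlet and the track rubber where they are.

Things in the scene. Friction and masses are not known exactly. Their poses are not given: they have to be found in the camera images.
- bottle_center (a point): clear glass bottle, loose, 0.2 kg, upright: square body 44 x 44 mm, flat-sided, 44 mm tall, its flat shoulder 47 mm above its base; a blank white label on two opposite sides; a round neck on top whose rim is 68 mm above the base, with a knurled black cap on it. This point is on the bottle's axis, half-way up the square body, 22 mm above its base; z up, x and y square to the flat sides. The bottle may stand in the pocket any of the four ways round.
- bottle_neck (a point): centre of the bottle's mouth, level with the rim of the neck, 68 mm above the bottle's base and 46 mm above bottle_center; opening 18 mm wide inside
- cap: black screw cap, 38 mm in diameter, finely ribbed, 24.5 mm tall; origin at the centre of its lower edge, z up. Screwed home, the origin is 49.5 mm above the bottle's base, 2.5 mm above the shoulder. A brush, 5 mm thick, hangs 34 mm below its lower edge. Its x starts along the bottle's x. Tight: 0.2 to 0.3 N m to start, then light. Its lower edge passes the rim after rising 18.5 mm
- cap_center (a point): centre of the cap, half-way up its side, 12.2 mm above its lower edge: the place to grip it (38 mm wide, best by the fingertips, above the shoulder). Turned anticlockwise from above (positive about z) it is held by the thread for 2.0 rad (115 degrees) and free to lift straight up from there to 2.6 rad (150 degrees), where it meets a stop. The thread raises it only about 2 mm by itself: no need to raise it while turning
- bench_block: wooden bench block screwed to the worktop, 76 x 180 mm and 24 mm high, long side along its own y, origin at the centre of its underside. In its top, towards its -y end, a square pocket 47 x 47 mm, 16 mm deep (1.5 mm of play on each side of the bottle); towards its +y end a round recess with a paint tinlet in it. It may stand to the left or right of the bottle.
- pocket_floor (a point): centre of the floor of the square pocket, 8 mm above the worktop and 16 mm below the top of the block; axes along the pocket's sides; a seated bottle has bottle_center 22 mm above this point
- oil_bottle: small dropper bottle, 25 mm across, 85 mm tall, standing at the back of the worktop; origin at the centre of its base; bystander
- tinlet: round enamel paint tinlet, 32 mm across, 28 mm tall, in the round recess of the block, 84 mm from the pocket's centre, its top 36 mm above the worktop; origin at the centre of its base; bystander
- track_rubber: brown abrasive block 23 x 52 x 13 mm lying on the worktop; origin at the centre of its underside; bystander
There are look-alikes about, which are no part of the job. Leave any red look-alike of the cap alone.

How it is judged (in metres and radians):
On the way:
1. the bottle stands fully down, upright and square in the pocket, with its cap still screwed on (horizontal distance between bottle_center and pocket_floor below 0.004 m and z of bottle_center in the frame of pocket_floor below 0.0245 m and angle between bottle_center's own z axis and vertical below 0.05 rad and z of cap in the frame of bottle_neck below -0.0155 m and angle between the x axis of cap and the x axis of bottle_center, either way round below 0.35 rad), for 0.3 s.
At the end, for the whole second after the job is handed in: The bottle is in the pocket, within 4 mm of its centre, base within 2.5 mm of the floor, tilt under 0.05 rad; the fingers hold the cap still, tilt under 0.15 rad, within 8 mm of the neck's axis, its lower edge 2 to 27 mm above the rim, cap and brush not touching the bottle (horizontal distance between bottle_center and pocket_floor below 0.004 m and z of bottle_center in the frame of pocket_floor below 0.0245 m and angle between bottle_center's own z axis and vertical below 0.05 rad and z of cap in the frame of bottle_neck between 0.002 and 0.027 m and horizontal distance between cap and bottle_neck below 0.008 m and angle between cap's own z axis and vertical below 0.15 rad and linear speed of cap below 0.02 m/s and contact force between the fingers and cap above 1 N and contact force between cap and bottle below 0.2 N); the arm keeps its last pose, push and grip.
It fails at once if the cap is taken off while the bottle is not seated in the pocket (z of cap in the frame of bottle_neck above -0.008 m and (horizontal distance between bottle_center and pocket_floor above 0.006 m or z of bottle_center in the frame of pocket_floor above 0.03 m)).
It fails at once if the brush is pulled right out of the bottle (z of cap in the frame of bottle_neck above 0.034 m).
It fails at once if the bottle is tipped over (angle between bottle_center's own z axis and vertical above 0.5 rad).
It fails at once if the oil bottle, the tinlet or the track rubber is moved (distance of any of oil_bottle, tinlet, track_rubber from where it was at the start of the episode above 0.02 m).
It also fails if it takes over 51 s, if anything falls off the work surface, if the arm or the gripper's body presses on something with over 40 N, if the wrist force passes 120 N, or if a joint passes its speed limit or range.

## Working session

There is one attempt and no reset: what is moved stays moved. The work goes in short steps, Python scripts to look and compute and a tool call to move; the robot and the scene stay as the last step left them, time stands still between calls to the robot, and variables do not carry over. Pictures are saved under pics/ and viewed, at most 10 in all, crops included, and the job is handed in when it is done.

Besides the shell and the picture viewer there is one more tool, called after "Emit:" by a JSON object that holds its "name" and its "arguments", one argument or row to a line. drive_tool: Moves the arm, as the interface text tells. Its arguments: {"type":"object","properties":{"commands":{"type":"array","items":{"type":"array","items":{"type":"array","items":{"type":"number"}}}},"grip":{"type":"number"},"squeeze":{"type":"number"}},"required":["commands"]}

```bash
mkdir -p pics; cat > h.py <<'E'
from plant import ctrl
import numpy as np, cv2
def grab(n,tag):
    im,d=ctrl.camera(n); cv2.imwrite(f'pics/{tag}.png',im[:,:,::-1]); np.savez(f'{tag}.npz',im=im,d=d); return im,d
def world(n,d,u,v,z=None):
    c=ctrl.get_calibration(n);K,R,t=map(np.array,(c['K'],c['R'],c['t']))
    r=np.linalg.inv(K)@[u,v,1]; C=-R.T@t; w=R.T@r
    s=d[int(round(v)),int(round(u))] if z is None else (z-C[2])/w[2]
    return C+w*s
E
python3 - <<'E'
from h import *
a,d=grab('top','t0');b,e=grab('side','s0')
cv2.imwrite('pics/both.png',np.vstack([cv2.resize(a[:,:,::-1],(400,300)),cv2.resize(b[:,:,::-1],(400,300))]))
for n in('top','side'):
    c=ctrl.get_calibration(n);print(n,np.round(c['K'],0).tolist(),(-np.array(c['R']).T@c['t']).round())
s=ctrl.get_state();print({k:np.round(v,3) for k,v in s.items()})
E
```

```text
top [[498.0, 0.0, 262.0], [0.0, 498.0, 193.0], [0.0, 0.0, 1.0]] [ 280.  -90. 1122.]
side [[447.0, 0.0, 258.0], [0.0, 447.0, 197.0], [0.0, 0.0, 1.0]] [   77. -1030.   644.]
{'time_s': np.float64(0.1), 'q': array([-1.267,  0.418, -0.01 ,  1.614,  0.005,  1.111, -0.053]), 'dq': array([-0.   , -0.003,  0.002,  0.   , -0.001,  0.002, -0.   ]), 'tau': array([ 1.0000e-03, -8.5257e+01,  6.3900e-01, -4.2670e+01, -4.9000e-02,
        1.6000e-02,  0.0000e+00]), 'eef_pos': array([211.215, 588.112, 404.117]), 'eef_rot': array([ 0.172,  0.985, -0.001, -0.   ]), 'force': array([0.095, 0.284, 0.877]), 'ft_torque': array([ 0.045, -0.007, -0.046]), 'finger_force': np.float64(0.0), 'grip_width': np.float64(93.93)}
```

View pics/t0.png

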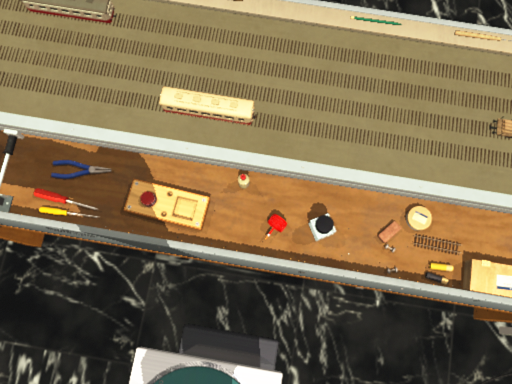

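View pics/s0.png

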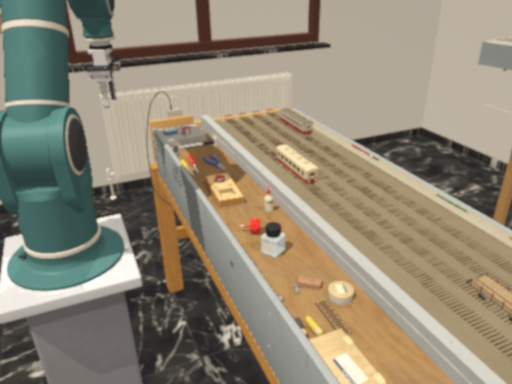

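Top: black cap on the square bottle at (322,224). Look-alikes are the red cap at (277,222), the oil bottle at (243,179) and the tinlet at (148,199). The block is at (167,204) with its pocket at (186,207). I choose the black cap on the square white-and-glass body and check it in a crop.

```bash
python3 - <<'E'
from h import *
z=np.load('t0.npz');im,d=z['im'],z['d']
f=lambda x0,y0,w,h:cv2.resize(im[y0:y0+h,x0:x0+w,::-1],None,fx=8,fy=8,interpolation=cv2.INTER_CUBIC)
cv2.imwrite('pics/crop.png',np.hstack([f(150,176,60,60)[:, :],f(302,196,40,60)]))
for n,u,v in [('cap',322,224),('pocket',186,207),('blocktop',168,207),('tin',148,199),('oil',243,179),('rub',389,232),('floor',240,225),('rail back',260,163),('rail front',250,247),('bed',250,130)]:
    print(n,world('top',d,u,v).round(1))
E
```

```text
cap [ 468.3 -191.4   75.9]
pocket [467.7 112.9   7.4]
blocktop [458.  149.4  25.5]
tin [466.9 195.1  34.4]
oil [541.2  -7.7  60.5]
rub [ 486.1 -347.7   15.9]
floor [448.  -15.4   4.1]
rail back [582.5 -38.6  63.7]
rail front [ 4.03e+02 -4.61e+01  3.00e-01]
bed [661.   -2.2  45.5]
```

View pics/crop.png

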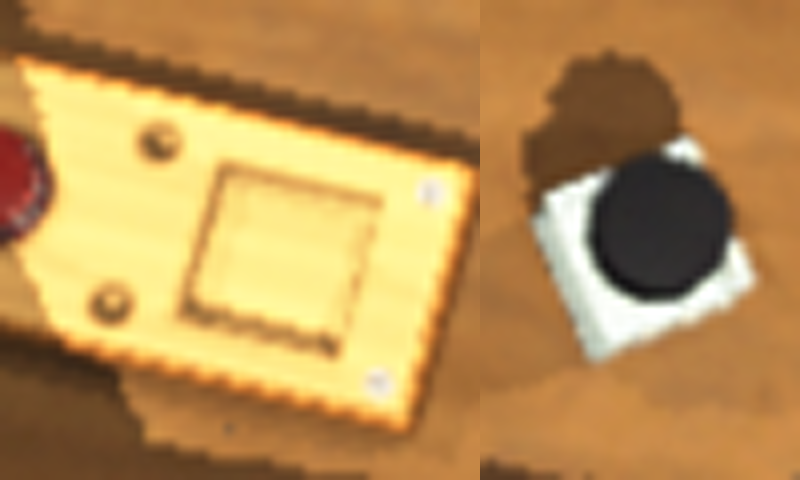

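Crop: the pocket rim is near left-pane corners (222,163), (383,203), (338,355), (182,315). The black cap on the square white body is centred at right-pane (660,226), and the red look-alike is excluded. Next I compute poses and check sizes.

```bash
python3 - <<'E'
from h import *
z=np.load('t0.npz');im,d=z['im'],z['d']
P=lambda u,v,zz,ox,oy:world('top',d,(u+.5)/8-.5+ox,(v+.5)/8-.5+oy,zz)
def quad(c,zz,ox,oy):
    p=np.array([P(u,v,zz,ox,oy)[:2] for u,v in c]);e=np.roll(p,-1,0)-p
    print(p.mean(0).round(1),'len',np.linalg.norm(e,axis=1).round(1),'ang',(np.degrees(np.arctan2(e[:,1],e[:,0]))%90).round(1))
quad([(222,163),(383,203),(338,355),(182,315)],24,150,176)
quad([(690-480,138),(540-480,212),(595-480,360),(755-480,280)],44,302,196)
print('cap',P(660-480,226,74,302,196))
# block end corners
for c in [(478,168),(410,432),(15,58)]: print('blk',P(*c,24,150,176).round(1))
g=cv2.cvtColor(im,cv2.COLOR_RGB2HSV)
# block mask by depth-derived height
H,W=d.shape;c=ctrl.get_calibration('top');K,R,t=map(np.array,(c['K'],c['R'],c['t']))
v,u=np.mgrid[:H,:W];r=np.stack([u,v,np.ones_like(u)],-1)@np.linalg.inv(K).T*d[...,None];X=(r-t)@R
for nm,a,b,y0,y1 in [('blk',20,29,60,230),('cap',65,80,-230,-150),('tin',31,42,150,230),('oil',50,95,-40,20)]:
    m=(X[...,2]>a)&(X[...,2]<b)&(X[...,0]>400)&(X[...,0]<565)&(X[...,1]>y0)&(X[...,1]<y1)
    q=X[m][:,:2].astype(np.float32);print(nm,m.sum(),cv2.minAreaRect(q),X[m][:,2].mean())
# profile across x at bottle & block y
for y in(-190,110):
    for x in range(360,621,20):
        m=(abs(X[...,0]-x)<5)&(abs(X[...,1]-y)<12);print(x,X[m][:,2].max().round() if m.any() else None,end=' | ')
    print()
E
```

```text
[462.5 112.3] len [47.1 44.8 45.4 44.5] ang [85.4 84.9 85.1 87.2]
[ 468.7 -195.7] len [46.5 43.  49.3 42.7] ang [35.9 28.7 35.9 32.4]
cap [ 469.76146673 -195.90161385   74.        ]
blk [497.2  62.9  24. ]
blk [420.4  67.3  24. ]
blk [506.7 198.3  24. ]
blk 1737 ((465.98895263671875, 149.08480834960938), (167.60255432128906, 76.558349609375), 85.57731628417969) 24.34986953292921
cap 258 ((471.2598571777344, -196.1286163330078), (37.79519271850586, 36.574485778808594), 48.92844772338867) 74.21755602610452
tin 169 ((478.53851318359375, 210.49424743652344), (63.169281005859375, 29.53989028930664), 55.22106170654297) 35.81586229101597
oil 37 ((545.5050048828125, -6.2985076904296875), (12.707661628723145, 16.002920150756836), 89.24296569824219) 64.0983165789817
360 -878.0 | 380 48.0 | 400 5.0 | 420 7.0 | 440 47.0 | 460 80.0 | 480 79.0 | 500 50.0 | 520 5.0 | 540 6.0 | 560 5.0 | 580 71.0 | 600 72.0 | 620 46.0 | 
360 -880.0 | 380 46.0 | 400 8.0 | 420 25.0 | 440 27.0 | 460 13.0 | 480 12.0 | 500 30.0 | 520 5.0 | 540 5.0 | 560 5.0 | 580 71.0 | 600 73.0 | 620 50.0 |
```

Sizes agree (cap 38, block 76 wide, pocket 47). Bottle is at about (470,-196) with its sides at about 33° (mod 90). Pocket is at about (462.5,112.3), yaw −4.5°. Current tool closing line is 70.2°.

Plan: grip the body at 33°, then again at −57° to centre it, then carry it over. Moving above the bottle now.

Emit:
{"name": "drive_tool", "arguments": {
  "commands": [
    [[0.0104, -0.0314, -0.003, 0, 0, -1.5], [0.0104, -0.0314, -0.003, 0, 0, -1.5], [0.0104, -0.0314, -0.003, 0, 0, -1.5], [0.0104, -0.0314, -0.003, 0, 0, -1.5], [0.0104, -0.0314, -0.003, 0, 0, -1.5]]
  ],
  "grip": 0.094
}}

```text
time_s: 0.52
eef_pos: [263.4, 429.5, 389.2]
eef_rot: [0.236, 0.972, -0.0, -0.0]
force: [0.9, -0.8, 0.8]
grip_width: 94.1
finger_force: 0.0
```

Emit:
{"name": "drive_tool", "arguments": {
  "commands": [
    [[0.0104, -0.0314, -0.003, 0, 0, -1.5], [0.0104, -0.0314, -0.003, 0, 0, -1.5], [0.0104, -0.0314, -0.003, 0, 0, -1.5], [0.0104, -0.0314, -0.003, 0, 0, -1.5], [0.0104, -0.0314, -0.003, 0, 0, -1.5]]
  ]
}}

```text
time_s: 0.93
eef_pos: [315.3, 272.6, 374.4]
eef_rot: [0.299, 0.954, -0.0, -0.0]
force: [1.6, 1.9, 0.2]
grip_width: 94.2
finger_force: 0.0
```

Emit:
{"name": "drive_tool", "arguments": {
  "commands": [
    [[0.0104, -0.0314, -0.003, 0, 0, -1.5], [0.0104, -0.0314, -0.003, 0, 0, -1.5], [0.0104, -0.0314, -0.003, 0, 0, -1.5], [0.0104, -0.0314, -0.003, 0, 0, -1.5], [0.0104, -0.0314, -0.003, 0, 0, -1.5]]
  ]
}}

```text
time_s: 1.35
eef_pos: [367.3, 115.6, 359.5]
eef_rot: [0.361, 0.933, 0.0, -0.0]
force: [1.0, -0.2, 0.2]
grip_width: 93.9
finger_force: 0.0
```

Emit:
{"name": "drive_tool", "arguments": {
  "commands": [
    [[0.0104, -0.0314, -0.003, 0, 0, -1.5], [0.0104, -0.0314, -0.003, 0, 0, -1.5], [0.0104, -0.0314, -0.003, 0, 0, -1.5], [0.0104, -0.0314, -0.003, 0, 0, -1.5], [0.0104, -0.0314, -0.003, 0, 0, -1.5]]
  ]
}}

```text
time_s: 1.77
eef_pos: [419.3, -41.4, 344.6]
eef_rot: [0.421, 0.907, 0.0, 0.0]
force: [1.5, 1.2, -0.0]
grip_width: 94.4
finger_force: 0.0
```

Emit:
{"name": "drive_tool", "arguments": {
  "commands": [
    [[0.0104, -0.0314, -0.003, 0, 0, -1.5], [0.0104, -0.0314, -0.003, 0, 0, -1.5], [0.0104, -0.0314, -0.003, 0, 0, -1.5], [0.0104, -0.0314, -0.003, 0, 0, -1.5], [0.0104, -0.0314, -0.003, 0, 0, -1.5]]
  ]
}}

```text
time_s: 2.18
eef_pos: [471.4, -198.3, 329.3]
eef_rot: [0.48, 0.878, -0.0, -0.0]
force: [0.9, 1.2, 0.7]
grip_width: 94.0
finger_force: 0.0
```

Emit:
{"name": "drive_tool", "arguments": {
  "commands": [
    [[-0.001, 0.002, -0.03, 0, 0, 0], [0, 0, -0.03, 0, 0, 0], [0, 0, -0.03, 0, 0, 0], [0, 0, -0.021, 0, 0, 0], [0, 0, 0, 0, 0, 0]]
  ]
}}

```text
time_s: 2.6
eef_pos: [469.0, -194.3, 215.1]
eef_rot: [0.479, 0.878, -0.001, -0.003]
force: [-0.8, 0.7, -1.1]
grip_width: 94.4
finger_force: 0.0
```

Emit:
{"name": "drive_tool", "arguments": {
  "commands": [
    [[0, 0, 0, 0, 0, 0], [0, 0, 0, 0, 0, 0], [0, 0, 0, 0, 0, 0], [0, 0, 0, 0, 0, 0], [0, 0, 0, 0, 0, 0]]
  ],
  "grip": 0.03,
  "squeeze": 12
}}

```text
time_s: 3.02
eef_pos: [470.5, -194.7, 219.6]
eef_rot: [0.479, 0.878, 0.0, 0.001]
force: [0.4, -0.2, 0.2]
grip_width: 64.2
finger_force: 0.0
```

Emit:
{"name": "drive_tool", "arguments": {
  "commands": [
    [[0, 0, 0, 0, 0, 0], [0, 0, 0, 0, 0, 0], [0, 0, 0, 0, 0, 0], [0, 0, 0, 0, 0, 0], [0, 0, 0, 0, 0, 0]]
  ]
}}

```text
time_s: 3.43
eef_pos: [470.3, -194.8, 218.8]
eef_rot: [0.479, 0.878, 0.0, 0.0]
force: [-1.1, 2.5, 4.8]
grip_width: 44.3
finger_force: 11.9
```

Gripped at 44.3 mm, as expected. Now open, turn −90° and grip again to centre the other axis.

Emit:
{"name": "drive_tool", "arguments": {
  "commands": [
    [[0, 0, 0, 0, 0, 0], [0, 0, 0, 0, 0, 0], [0, 0, 0, 0, 0, 0], [0, 0, 0, 0, 0, 0], [0, 0, 0, 0, 0, 0]]
  ],
  "grip": 0.078
}}

```text
time_s: 3.85
eef_pos: [470.2, -194.8, 218.6]
eef_rot: [0.479, 0.878, -0.0, -0.0]
force: [-0.4, 0.2, 0.3]
grip_width: 73.8
finger_force: 0.0
```

Emit:
{"name": "drive_tool", "arguments": {
  "commands": [
    [[0, 0, 0, 0, 0, -6], [0, 0, 0, 0, 0, -6], [0, 0, 0, 0, 0, -6], [0, 0, 0, 0, 0, -6], [0, 0, 0, 0, 0, -6]]
  ]
}}

```text
time_s: 4.27
eef_pos: [470.2, -194.8, 218.6]
eef_rot: [0.692, 0.722, -0.0, -0.0]
force: [-1.0, 0.1, 0.2]
grip_width: 77.8
finger_force: 0.0
```

Emit:
{"name": "drive_tool", "arguments": {
  "commands": [
    [[0, 0, 0, 0, 0, -6], [0, 0, 0, 0, 0, -6], [0, 0, 0, 0, 0, -6], [0, 0, 0, 0, 0, -6], [0, 0, 0, 0, 0, -6]]
  ]
}}

```text
time_s: 4.68
eef_pos: [470.3, -194.8, 218.6]
eef_rot: [0.855, 0.518, -0.0, 0.0]
force: [-0.6, -0.7, 0.4]
grip_width: 78.0
finger_force: 0.0
```

Emit:
{"name": "drive_tool", "arguments": {
  "commands": [
    [[0, 0, 0, 0, 0, -6], [0, 0, 0, 0, 0, -6], [0, 0, 0, 0, 0, -6], [0, 0, 0, 0, 0, -6], [0, 0, 0, 0, 0, -6]]
  ]
}}

```text
time_s: 5.1
eef_pos: [470.3, -194.7, 218.6]
eef_rot: [0.96, 0.279, 0.0, -0.0]
force: [0.3, -0.6, -0.3]
grip_width: 78.1
finger_force: 0.0
```

Emit:
{"name": "drive_tool", "arguments": {
  "commands": [
    [[0, 0, 0, 0, 0, 0], [0, 0, 0, 0, 0, 0], [0, 0, 0, 0, 0, 0], [0, 0, 0, 0, 0, 0], [0, 0, 0, 0, 0, 0]]
  ],
  "grip": 0.03,
  "squeeze": 15
}}

```text
time_s: 5.52
eef_pos: [470.2, -194.9, 218.7]
eef_rot: [0.959, 0.283, 0.0, -0.0]
force: [-1.0, -0.2, 1.3]
grip_width: 48.3
finger_force: 0.0
```

Emit:
{"name": "drive_tool", "arguments": {
  "commands": [
    [[0, 0, 0, 0, 0, 0], [0, 0, 0, 0, 0, 0], [0, 0, 0, 0, 0, 0]]
  ]
}}

```text
time_s: 5.77
eef_pos: [470.3, -194.9, 218.8]
eef_rot: [0.959, 0.282, 0.0, 0.0]
force: [0.6, -1.2, 1.2]
grip_width: 43.9
finger_force: 15.0
```

Emit:
{"name": "drive_tool", "arguments": {
  "commands": [
    [[0, 0, 0.015, 0, 0, 0], [0, 0, 0.02, 0, 0, 0], [0, 0, 0.015, 0, 0, 0]]
  ],
  "squeeze": 25
}}

```text
time_s: 6.02
eef_pos: [470.0, -194.9, 269.4]
eef_rot: [0.959, 0.282, -0.0, -0.0]
force: [0.6, -0.3, -2.8]
grip_width: 43.4
finger_force: 25.0
```

Emit:
{"name": "drive_tool", "arguments": {
  "commands": [
    [[-0.0008, 0.0205, 0, 0, 0, 3.5], [-0.0008, 0.0205, 0, 0, 0, 3.5], [-0.0005, 0.0205, 0, 0, 0, 3.5], [-0.0005, 0.0205, 0, 0, 0, 3.5], [-0.0005, 0.0205, 0, 0, 0, 3.5]]
  ]
}}

```text
time_s: 6.43
eef_pos: [466.8, -91.2, 268.4]
eef_rot: [0.905, 0.426, -0.0, -0.0]
force: [0.3, 0.2, -2.0]
grip_width: 44.0
finger_force: 25.0
```

Emit:
{"name": "drive_tool", "arguments": {
  "commands": [
    [[-0.0005, 0.0205, 0, 0, 0, 3.5], [-0.0005, 0.0205, 0, 0, 0, 3.5], [-0.0005, 0.0205, 0, 0, 0, 3.5], [-0.0005, 0.0205, 0, 0, 0, 3.5], [-0.0005, 0.0205, 0, 0, 0, 3.5]]
  ]
}}

```text
time_s: 6.85
eef_pos: [464.2, 11.3, 268.5]
eef_rot: [0.829, 0.559, -0.0, -0.0]
force: [0.9, -0.6, -3.2]
grip_width: 43.7
finger_force: 25.0
```

Emit:
{"name": "drive_tool", "arguments": {
  "commands": [
    [[-0.0005, 0.0205, 0, 0, 0, 3.5], [-0.0005, 0.0205, 0, 0, 0, 3.5], [-0.0005, 0.0205, 0, 0, 0, 3.5], [-0.0004, 0.0205, 0, 0, 0, 3.7], [-0.0003, 0.0205, 0, 0, 0, 3.5]]
  ]
}}

```text
time_s: 7.27
eef_pos: [462.0, 113.7, 268.5]
eef_rot: [0.733, 0.68, -0.0, -0.0]
force: [-0.4, -0.8, -3.9]
grip_width: 44.1
finger_force: 25.0
```

Emit:
{"name": "drive_tool", "arguments": {
  "commands": [
    [[0, 0, 0, 0, 0, 0], [0, 0, 0, 0, 0, 0]]
  ]
}}

```text
time_s: 7.43
eef_pos: [462.2, 113.5, 268.4]
eef_rot: [0.734, 0.679, -0.0, -0.0]
force: [-0.2, -1.3, -4.0]
grip_width: 43.5
finger_force: 25.0
```

```bash
python3 - <<'E'
from h import *
a,d=grab('top','t1');b,e=grab('side','s1')
print({k:np.round(v,4) for k,v in ctrl.get_state().items() if k[:3]in('eef','gri','fin')})
g=lambda im,x,y,w,h,k:cv2.resize(im[y:y+h,x:x+w,::-1],None,fx=k,fy=k,interpolation=cv2.INTER_CUBIC)
cv2.imwrite('pics/c1.png',np.vstack([g(a,135,165,100,70,6),g(b,180,150,100,30,6),g(b,180,180,100,0+30,6)])[:600])
E
```

```text
{'eef_pos': array([462.272 , 112.1036, 268.5195]), 'eef_rot': array([ 7.351e-01,  6.780e-01, -3.000e-04, -0.000e+00]), 'finger_force': np.float64(24.9667), 'grip_width': np.float64(43.5799)}
```

View pics/c1.png

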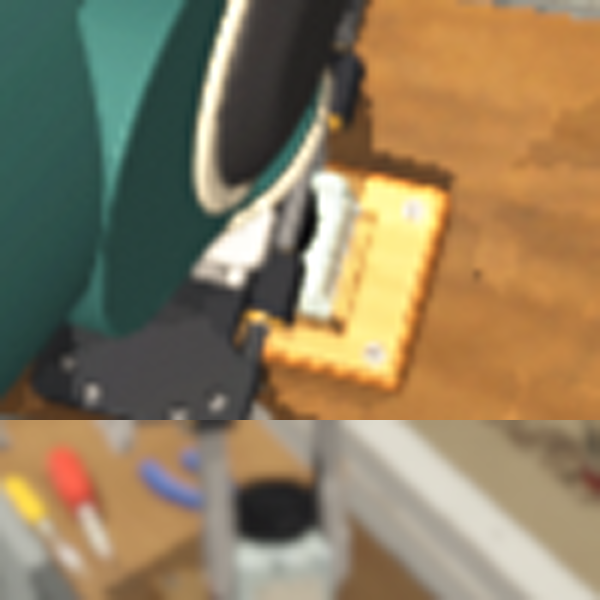

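Top crop: the bottle's right face at (345,250) runs parallel to the pocket's right edge at (365,260), and the bottle is held upright. Descending to feel for the pocket; the base meets the block top at TCP z ≈ 243 and the floor at ≈ 227.

Emit:
{"name": "drive_tool", "arguments": {
  "commands": [
    [[0, 0, -0.012, 0, 0, 0], [0, 0, -0.01, 0, 0, 0], [0, 0, 0, 0, 0, 0]]
  ]
}}

```text
time_s: 7.78
eef_pos: [461.8, 112.1, 244.5]
eef_rot: [0.735, 0.678, -0.001, -0.0]
force: [-1.3, -0.4, -3.9]
grip_width: 44.2
finger_force: 25.0
```

Emit:
{"name": "drive_tool", "arguments": {
  "commands": [
    [[0, 0, -0.002, 0, 0, 0], [0, 0, -0.002, 0, 0, 0], [0, 0, -0.001, 0, 0, 0], [0, 0, -0.001, 0, 0, 0], [0, 0, 0, 0, 0, 0]]
  ]
}}

```text
time_s: 8.2
eef_pos: [462.6, 113.0, 241.0]
eef_rot: [0.735, 0.678, 0.0, -0.0]
force: [-3.7, 2.1, 10.6]
grip_width: 43.9
finger_force: 25.0
```

```bash
python3 - <<'E'
from h import *
b,e=grab('side','s2');a,d=grab('top','t2')
s=ctrl.get_state();print({k:np.round(v,3) for k,v in s.items() if k in('eef_pos','force','ft_torque')})
g=lambda im,x,y,w,h,k:cv2.resize(im[y:y+h,x:x+w,::-1],None,fx=k,fy=k,interpolation=cv2.INTER_CUBIC)
cv2.imwrite('pics/c2.png',np.hstack([g(b,200,155,50,60,8),g(a,170,185,50,60,8)]))
# expected pixel of seated pocket top-rim corners in top & side
th=np.radians(-4.5);ex=np.array([np.cos(th),np.sin(th),0]);ey=np.array([-ex[1],ex[0],0])
for n in('top','side'):
    c=ctrl.get_calibration(n)
    for nm,ctr,h,z in(('pocket',(462.5,112.3),23.5,24),('bottle base',s['eef_pos'][:2],22,22.5),('shoulder',s['eef_pos'][:2],22,66.5)):
        print(n,nm,[tuple((lambda p:np.round(p[:2]/p[2],1))(np.array(c['K'])@(np.array(c['R'])@(np.array([*ctr,z])+h*(i*ex+j*ey))+c['t']))) for i,j in((1,1),(1,-1),(-1,-1),(-1,1))])
E
```

```text
{'eef_pos': array([462.622, 112.97 , 241.084]), 'force': array([-3.82 ,  2.172, 10.044]), 'ft_torque': array([ 0.432,  1.079, -0.158])}
top pocket [(np.float64(177.6), np.float64(195.5)), (np.float64(197.7), np.float64(200.4)), (np.float64(192.0), np.float64(220.4)), (np.float64(171.7), np.float64(215.4))]
top bottle base [(np.float64(177.9), np.float64(196.3)), (np.float64(196.6), np.float64(200.9)), (np.float64(191.3), np.float64(219.6)), (np.float64(172.4), np.float64(214.9))]
top shoulder [(np.float64(174.6), np.float64(192.0)), (np.float64(194.1), np.float64(196.8)), (np.float64(188.6), np.float64(216.2)), (np.float64(168.9), np.float64(211.3))]
side pocket [(np.float64(231.9), np.float64(187.2)), (np.float64(236.3), np.float64(193.8)), (np.float64(221.1), np.float64(196.4)), (np.float64(217.1), np.float64(189.6))]
side bottle base [(np.float64(231.5), np.float64(187.8)), (np.float64(235.6), np.float64(194.0)), (np.float64(221.4), np.float64(196.4)), (np.float64(217.7), np.float64(190.1))]
side shoulder [(np.float64(230.9), np.float64(174.9)), (np.float64(235.0), np.float64(180.8)), (np.float64(220.6), np.float64(183.2)), (np.float64(216.9), np.float64(177.1))]
```

View pics/c2.png

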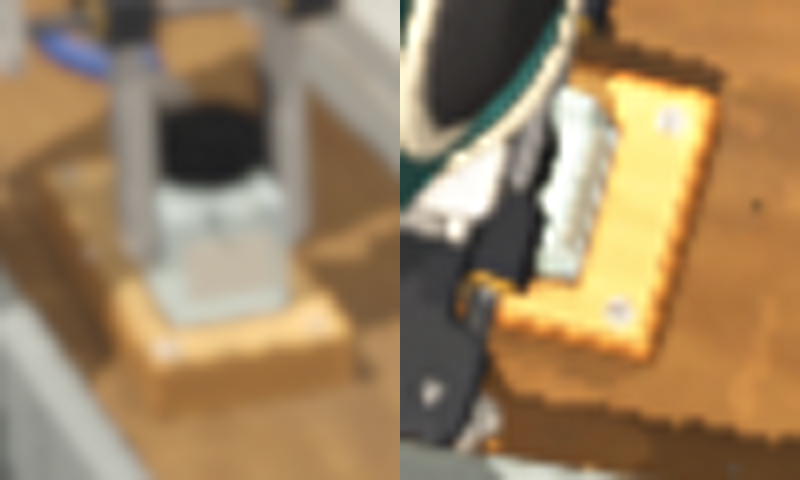

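Crops: the bottle base's right edge is at top px (192.4,219.4)–(196.9,200.6), nearly on the pocket's edge, and the bottle stands on the rim. The moment puts the contact on the −x side (rx ≈ −25 mm, ry ≈ −4 mm). Sliding +x under light push.

Emit:
{"name": "drive_tool", "arguments": {
  "commands": [
    [[0.0005, 0, 0, 0, 0, 0], [0.0005, 0, 0, 0, 0, 0], [0.0005, 0, 0, 0, 0, 0], [0, 0, 0, 0, 0, 0]]
  ]
}}

```text
time_s: 8.63
eef_pos: [463.4, 113.0, 240.8]
eef_rot: [0.735, 0.678, -0.0, -0.001]
force: [-9.3, 4.3, 13.7]
grip_width: 43.7
finger_force: 25.0
```

```bash
cat > st.py <<'E'
from h import *
s=ctrl.get_state();F=s['force'];T=s['ft_torque'];f=F-np.array([0,0,-4])
print({k:np.round(v,3) for k,v in s.items() if k in('eef_pos','force','ft_torque','time_s','grip_width')})
print('rx,ry mm',1000*(-.219*f[0]-T[1])/f[2],1000*(T[0]-.219*f[1])/f[2])
E
python3 st.py
```

```text
{'time_s': np.float64(8.633), 'eef_pos': array([463.442, 113.04 , 240.828]), 'force': array([-9.262,  4.346, 13.745]), 'ft_torque': array([ 0.615,  2.707, -0.239]), 'grip_width': np.float64(43.696)}
rx,ry mm -38.22371051916169 -18.98834530339881
```

The moments, including yaw, are consistent with contact at the (−x,−y) corner. The picture also suggests the −y edge. Lift a little, shift +y, and try again.

Emit:
{"name": "drive_tool", "arguments": {
  "commands": [
    [[0, 0, 0.004, 0, 0, 0], [0, 0.0015, 0, 0, 0, 0], [0, 0, 0, 0, 0, 0]]
  ]
}}

```text
time_s: 8.88
eef_pos: [464.1, 114.4, 244.8]
eef_rot: [0.735, 0.678, 0.0, 0.0]
force: [-0.4, 0.4, -3.7]
grip_width: 44.0
finger_force: 25.0
```

Emit:
{"name": "drive_tool", "arguments": {
  "commands": [
    [[0, 0, -0.002, 0, 0, 0], [0, 0, -0.002, 0, 0, 0], [0, 0, -0.001, 0, 0, 0], [0, 0, 0, 0, 0, 0]]
  ]
}}

```text
time_s: 9.22
eef_pos: [463.9, 114.1, 239.2]
eef_rot: [0.735, 0.678, -0.0, -0.0]
force: [-0.2, 0.4, -2.8]
grip_width: 43.4
finger_force: 25.0
```

```bash
python3 st.py
```

```text
{'time_s': np.float64(9.217), 'eef_pos': array([463.857, 114.126, 239.231]), 'force': array([-0.233,  0.441, -2.782]), 'ft_torque': array([-0.045,  0.074, -0.008]), 'grip_width': np.float64(43.446)}
rx,ry mm -18.614708538483068 -116.72363648023823
```

It's in the pocket mouth with no contact force. Going on down gently.

Emit:
{"name": "drive_tool", "arguments": {
  "commands": [
    [[0, 0, -0.003, 0, 0, 0], [0, 0, -0.003, 0, 0, 0], [0, 0, -0.002, 0, 0, 0], [0, 0, 0, 0, 0, 0]]
  ]
}}

```text
time_s: 9.55
eef_pos: [463.8, 114.2, 231.1]
eef_rot: [0.735, 0.678, -0.0, -0.0]
force: [0.8, -0.4, -3.5]
grip_width: 43.9
finger_force: 25.0
```

Emit:
{"name": "drive_tool", "arguments": {
  "commands": [
    [[0, 0, -0.002, 0, 0, 0], [0, 0, -0.002, 0, 0, 0], [0, 0, -0.001, 0, 0, 0], [0, 0, -0.0005, 0, 0, 0], [0, 0, 0, 0, 0, 0]]
  ]
}}

```text
time_s: 9.97
eef_pos: [464.0, 113.7, 226.5]
eef_rot: [0.735, 0.678, 0.0, -0.0]
force: [-4.1, -3.2, 12.4]
grip_width: 44.1
finger_force: 25.0
```

```bash
python3 st.py
```

```text
{'time_s': np.float64(9.967), 'eef_pos': array([464.038, 113.741, 226.463]), 'force': array([-4.064, -3.229, 12.384]), 'ft_torque': array([-0.684,  1.19 , -0.025]), 'grip_width': np.float64(44.073)}
rx,ry mm -18.314578760862304 1.438336374364276
```

Force rises at TCP z ≈ 226.5: the bottle is on the floor. Release, rise to cap height and check it.

Emit:
{"name": "drive_tool", "arguments": {
  "commands": [
    [[0, 0, 0, 0, 0, 0], [0, 0, 0, 0, 0, 0], [0, 0, 0, 0, 0, 0], [0, 0, 0, 0, 0, 0]]
  ],
  "grip": 0.07
}}

```text
time_s: 10.3
eef_pos: [464.0, 114.3, 226.1]
eef_rot: [0.735, 0.679, 0.0, 0.0]
force: [-0.0, -0.0, -1.0]
grip_width: 67.3
finger_force: 0.0
```

Emit:
{"name": "drive_tool", "arguments": {
  "commands": [
    [[0, 0, 0.015, 0, 0, 0], [0, 0, 0.017, 0, 0, 0], [0, 0, 0, 0, 0, 0], [0, 0, 0, 0, 0, 0]]
  ]
}}

```text
time_s: 10.63
eef_pos: [464.1, 114.5, 258.5]
eef_rot: [0.735, 0.679, 0.001, 0.0]
force: [-0.3, 0.2, 0.2]
grip_width: 69.9
finger_force: 0.0
```

```bash
python3 - <<'E'
from h import *
b,e=grab('side','s3');a,d=grab('top','t3')
g=lambda im,x,y,w,h,k:cv2.resize(im[y:y+h,x:x+w,::-1],None,fx=k,fy=k,interpolation=cv2.INTER_CUBIC)
cv2.imwrite('pics/c3.png',np.hstack([g(b,200,155,50,60,8),g(a,170,185,50,60,8)]))
s=ctrl.get_state();print(s['eef_pos'],s['force'])
E
```

```text
[463.76290369 114.35705985 257.71870066] [-0.03790547  0.27301846 -0.74959753]
```

View pics/c3.png

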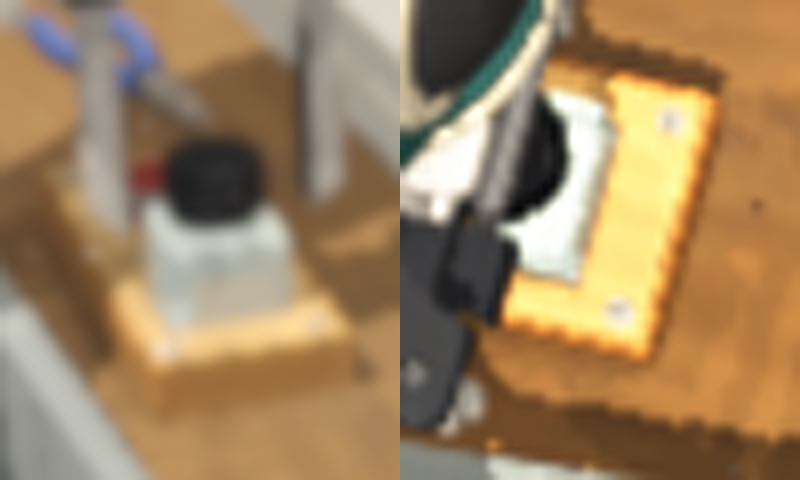

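Side crop: the bottle sits with its shoulder near (215,205) and cap top near (215,140), about 33 crop px lower than when it stood on the rim (about 14 mm), so it is seated and upright. Gripping the cap.

Emit:
{"name": "drive_tool", "arguments": {
  "commands": [
    [[0, 0, 0, 0, 0, 0], [0, 0, 0, 0, 0, 0], [0, 0, 0, 0, 0, 0], [0, 0, 0, 0, 0, 0], [0, 0, 0, 0, 0, 0]]
  ],
  "grip": 0.025,
  "squeeze": 15
}}

```text
time_s: 11.15
eef_pos: [463.9, 114.2, 258.0]
eef_rot: [0.735, 0.678, -0.0, -0.0]
force: [0.1, -0.2, -0.7]
grip_width: 40.1
finger_force: 0.0
```

Emit:
{"name": "drive_tool", "arguments": {
  "commands": [
    [[0, 0, 0, 0, 0, 0], [0, 0, 0, 0, 0, 0], [0, 0, 0, 0, 0, 0], [0, 0, 0, 0, 0, 0]]
  ],
  "squeeze": 40
}}

```text
time_s: 11.48
eef_pos: [464.0, 114.2, 258.1]
eef_rot: [0.735, 0.678, -0.0, 0.0]
force: [0.7, -1.6, -1.0]
grip_width: 36.9
finger_force: 40.0
```

```bash
python3 st.py
```

```text
{'time_s': np.float64(11.483), 'eef_pos': array([463.952, 114.169, 258.121]), 'force': array([ 0.667, -1.62 , -1.011]), 'ft_torque': array([-0.294, -0.108,  0.021]), 'grip_width': np.float64(36.945)}
rx,ry mm -12.618365486310212 20.480966912686657
```

Emit:
{"name": "drive_tool", "arguments": {
  "commands": [
    [[0, 0, 0, 0, 0, 3], [0, 0, 0, 0, 0, 3], [0, 0, 0, 0, 0, 4], [0, 0, 0, 0, 0, 5], [0, 0, 0, 0, 0, 5]]
  ]
}}

```text
time_s: 11.9
eef_pos: [464.0, 114.3, 258.3]
eef_rot: [0.604, 0.797, 0.0, 0.0]
force: [-0.5, 0.1, 3.7]
grip_width: 37.0
finger_force: 40.0
```

```bash
python3 st.py
```

```text
{'time_s': np.float64(11.9), 'eef_pos': array([463.983, 114.272, 258.257]), 'force': array([-0.529,  0.106,  3.712]), 'ft_torque': array([-0.082,  0.149, -0.017]), 'grip_width': np.float64(37.031)}
rx,ry mm -4.265592626747595 -13.609554520810406
```

The torque is light after the break-away, and the thread is pushing up slightly, so the cap is turning. Going on to about 130° in total.

Emit:
{"name": "drive_tool", "arguments": {
  "commands": [
    [[0, 0, 0.0001, 0, 0, 5], [0, 0, 0.0001, 0, 0, 5], [0, 0, 0.0001, 0, 0, 5], [0, 0, 0.0001, 0, 0, 5], [0, 0, 0.0001, 0, 0, 5]]
  ]
}}

```text
time_s: 12.32
eef_pos: [463.8, 114.3, 258.7]
eef_rot: [0.417, 0.909, -0.0, -0.0]
force: [-0.7, 0.3, 1.4]
grip_width: 36.9
finger_force: 40.0
```

Emit:
{"name": "drive_tool", "arguments": {
  "commands": [
    [[0, 0, 0.0001, 0, 0, 5], [0, 0, 0.0001, 0, 0, 5], [0, 0, 0.0001, 0, 0, 5], [0, 0, 0.0001, 0, 0, 5], [0, 0, 0.0001, 0, 0, 5]]
  ]
}}

```text
time_s: 12.73
eef_pos: [463.7, 114.2, 259.1]
eef_rot: [0.211, 0.978, -0.0, -0.0]
force: [-1.4, -0.7, 1.5]
grip_width: 37.3
finger_force: 40.0
```

Emit:
{"name": "drive_tool", "arguments": {
  "commands": [
    [[0, 0, 0.0001, 0, 0, 5], [0, 0, 0.0001, 0, 0, 5], [0, 0, 0.0001, 0, 0, 5], [0, 0, 0.0001, 0, 0, 5], [0, 0, 0.0001, 0, 0, 5]]
  ]
}}

```text
time_s: 13.15
eef_pos: [463.7, 114.0, 259.5]
eef_rot: [-0.006, 1.0, -0.0, -0.0]
force: [-1.3, -1.5, 0.1]
grip_width: 37.1
finger_force: 40.0
```

Emit:
{"name": "drive_tool", "arguments": {
  "commands": [
    [[0, 0, 0.0001, 0, 0, 5], [0, 0, 0.0001, 0, 0, 5], [0, 0, 0.0001, 0, 0, 5], [0, 0, 0.0001, 0, 0, 5], [0, 0, 0.0001, 0, 0, 5]]
  ]
}}

```text
time_s: 13.57
eef_pos: [463.7, 114.1, 260.0]
eef_rot: [-0.222, 0.975, -0.0, -0.0]
force: [-1.3, -1.7, -1.7]
grip_width: 37.4
finger_force: 40.0
```

Emit:
{"name": "drive_tool", "arguments": {
  "commands": [
    [[0, 0, 0, 0, 0, 5], [0, 0, 0, 0, 0, 5], [0, 0, 0, 0, 0, 2], [0, 0, 0, 0, 0, 0]]
  ]
}}

```text
time_s: 13.9
eef_pos: [463.8, 114.0, 260.0]
eef_rot: [-0.322, 0.947, 0.0, -0.0]
force: [0.3, -1.6, -0.7]
grip_width: 37.1
finger_force: 40.0
```

```bash
python3 st.py
```

```text
{'time_s': np.float64(13.9), 'eef_pos': array([463.809, 113.96 , 260.037]), 'force': array([ 0.254, -1.637, -0.657]), 'ft_torque': array([-0.134,  0.229,  0.035]), 'grip_width': np.float64(37.077)}
rx,ry mm -85.23891547540912 67.0722483857377
```

Turned 132° with no sign of slip. Trial lift of 3 mm.

Emit:
{"name": "drive_tool", "arguments": {
  "commands": [
    [[0, 0, 0.001, 0, 0, 0], [0, 0, 0.001, 0, 0, 0], [0, 0, 0.001, 0, 0, 0], [0, 0, 0, 0, 0, 0]]
  ]
}}

```text
time_s: 14.23
eef_pos: [464.0, 114.3, 263.3]
eef_rot: [-0.321, 0.947, -0.0, 0.0]
force: [-0.8, -1.1, 0.4]
grip_width: 37.3
finger_force: 40.0
```

```bash
python3 st.py
```

```text
{'time_s': np.float64(14.233), 'eef_pos': array([463.975, 114.293, 263.341]), 'force': array([-0.788, -1.079,  0.434]), 'ft_torque': array([-0.166,  0.234, -0.093]), 'grip_width': np.float64(37.308)}
rx,ry mm -13.860705804736195 15.889146312533482
```

No bottle weight on the wrist: the cap is free. Raising it to about 12 mm above the rim, then looking.

Emit:
{"name": "drive_tool", "arguments": {
  "commands": [
    [[0, 0, 0.004, 0, 0, 0], [0, 0, 0.005, 0, 0, 0], [0, 0, 0.006, 0, 0, 0], [0, 0, 0.006, 0, 0, 0], [0, 0, 0.004, 0, 0, 0]]
  ]
}}

```text
time_s: 14.65
eef_pos: [464.1, 114.3, 289.2]
eef_rot: [-0.321, 0.947, 0.0, 0.001]
force: [0.4, -0.5, -1.1]
grip_width: 37.2
finger_force: 40.0
```

Emit:
{"name": "drive_tool", "arguments": {
  "commands": [
    [[0, 0, 0, 0, 0, 0], [0, 0, 0, 0, 0, 0], [0, 0, 0, 0, 0, 0]]
  ]
}}

```text
time_s: 14.9
eef_pos: [463.9, 114.2, 288.0]
eef_rot: [-0.321, 0.947, -0.0, 0.0]
force: [-0.9, 0.3, 0.1]
grip_width: 37.0
finger_force: 40.0
```

```bash
python3 st.py; python3 - <<'E'
from h import *
b,e=grab('side','s4');a,d=grab('top','t4')
g=lambda im,x,y,w,h,k:cv2.resize(im[y:y+h,x:x+w,::-1],None,fx=k,fy=k,interpolation=cv2.INTER_CUBIC)
cv2.imwrite('pics/c4.png',np.hstack([g(b,200,145,50,70,8),g(a,165,180,50,70,8)]))
E
```

```text
{'time_s': np.float64(14.9), 'eef_pos': array([463.873, 114.23 , 288.047]), 'force': array([-0.903,  0.296,  0.082]), 'ft_torque': array([ 0.083,  0.029, -0.006]), 'grip_width': np.float64(37.001)}
rx,ry mm 41.359118013158714 4.359723477385854
```

View pics/c4.png

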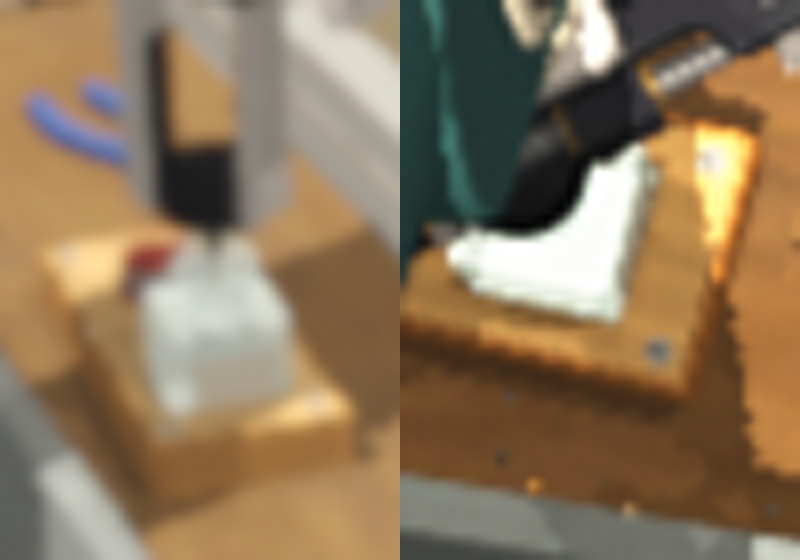

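Side crop: the cap at (200,190) is held above the clear neck (213,245), with the brush showing between them. The bottle's base edge (at about y 410) has not shifted, so it is still seated. Forces on the tool are near zero. Handing in.

```bash
python3 -c "
from plant import ctrl
print(ctrl.sign_off())"
```

```text
the job is handed in; nothing more can be done
None
```

I handed the job in at about 15 s: the bottle is seated in the pocket and its cap turned about 132° anticlockwise. The cap is held upright over the mouth, about 12 mm above the rim by the arm's travel, with the brush hanging in the neck; the hand-in call gave no verdict.

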